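Ready a ball valve and its blind test cap for a shell test

ROBOT

A 6-joint arm with a two-finger parallel gripper is mounted at the origin on the work surface. World frame = base frame: x ahead of the robot, y to its left, z up, the work surface at z = 0. Lengths are in mm, angles in rad, forces in N, time in s.
With the tool pointing down it reaches from about 400 to 925 mm from the base axis. Payload 12.5 kg.
Tool frame: the origin (TCP) lies on the mounting face of the last link; the fingertips stand 190 mm ahead of it and the grasp point (between the pads) lies 171 mm ahead of it; x points along the fingers, y is the direction in which the jaws open and shut, and the axes are right-handed (so a half turn about x gives the same grasp; the last joint's range is limited). The gripper opens to 95 mm and grips with 3 to 60 N. Pads are 20 mm wide; open, the fingers measure 119 mm over their backs; the gripper's body (75 mm by 180 mm) begins 59 mm behind the grasp point.
Start: joints at [1.127, 0.491, 1.559, -0, 1.092, -0.106], TCP at [207.109, 589.687, 404.761] pointing down, gripper open.
Joint ranges: [-3.1, 3.1], [-0.84, 2.19], [0.05, 2.79], [-1.13, 4.28], [0.06, 2.93], [-2.69, 2.69]. Speed limits (rad/s): [2.22, 2.22, 2.79, 3.14, 3.14, 3.14].

INTERFACE

Orientations are given as [roll, pitch, yaw] about the fixed x, y, z axes, in that order (R = Rz(yaw) Ry(pitch) Rx(roll)).
In Python, from cell import env, eyes gives the robot as it stands. The module is installed in compiled form; this text tells all that it offers.
- The arm moves only by the tool jog_arm, never from a script. Its argument "deltas" is one flat list of numbers, 7 for each row, row after row: the shift along the tool's x, y, z in mm, then the turn, a rotation vector about the tool's x, y, z in rad, then the opening, from 0 (shut) to 1 (fully open). A call has 1 to 10 rows; each row shifts and turns the pose as measured when the row begins, along the tool's axes as they then stand; what a row does not reach is not made up. A row lasts 1/8 s, in which the tool goes at most 62.5 mm and 10.7 degrees, less where a joint would pass 70% of its speed; a pose out of reach is approached as far as the arm can. A call is refused whole if a number of a shift passes 62.5 or a number of a turn 0.188, either way. A call with a gripper value outside its range is refused whole. The fingers move at their own pace and stop on an object; the grip force is fixed at half the most. Time passes only in rows, so rows that do not move let the fingers close. It gives the time, the measured TCP pose, the force and the opening at its end, in the units of the state.
- env.state(): the state, without advancing time (a new reading comes with each control period).
- eyes.read_camera(name): name is "scene" or "top" or "wrist"; returns a dict with "image" (384x512x3 uint8, red, green, blue), "fovy" (degrees; the focal length in pixels is half the picture's height over the tangent of half this angle, whatever the lens; pixels are square), "cx", "cy" (the principal point, pixels), "world_from_camera" (4x4, takes a point from camera to world coordinates). Camera axes: x right, y up, looking along -z (the intrinsics and any distortion apply to the point x, -y, -z); pixel columns grow to the right and rows downward; lengths in mm; the calibration is good to about 2 mm. A picture is of the moment at which its call begins. There is no depth.
- env.job_done(): hands the job in, once; it reports no verdict.
The state is a dict: "t": time; "joints": joint angles; "qvel": joint speeds; "tau": joint torques, N m; "eef_pos": TCP position; "tcp_rot": TCP orientation; "ft_force": force on the tool from outside, world axes, zero at the start; "moment": the same for the moment, N m; "opening": opening from 0.0 (shut) to 1.0 (fully open).
Only numpy, scipy, OpenCV 4.12 (cv2) and the standard library are available. Lean on these libraries where they do the work, as an engineer would, in place of code of your own. Each camera call takes 0.05 s, during which the arm holds its last target.

TASK

We are about to shell-test the ball valve in the stand, so first swing its lever handle to half open (45 degrees, midway between across the pipe and along it) and leave it there. Then pick up the octagonal brass test cap that lies on its side, feel or look which end has the blind bore, turn it over and finish still holding it in the gripper with the bore facing straight up, at least 100 mm clear of the bench and touching nothing else, ready for me to lay the sealing washer in. Leave the washer, the wrench and the roll of tape where they are.

Things in the scene. Friction and masses are not known exactly. Their poses are not given: they have to be found in the camera images.
- stand: Valve test stand fixed to the bench: base plate, pipe clamps and a 1-inch brass ball valve, stem upright. Origin on the bench straight below the stem; z up; any yaw. The pipe runs along y, 85 mm up: open outlet 52 mm from the stem at -y; at +y clamps, a gauge (100 mm away, top 200 mm up), coupling (to 196 mm). Base plate 12 mm high, y -25 to 175, x -55 to 55 mm.
- handle (a joint): Angle of the valve's lever about the upright stem, rad. 0 = closed: lever square across the pipe, pointing to the stand's -x. Opens anticlockwise seen from above; 1.571 = fully open: lever along the pipe, over the outlet (stand's -y); 0.785 = half open. Stops at both ends. Stiff: about 0.5 N m (5 to 6 N at the grip point) turns it; it stays where it is left.
- handle_grip (a point): Middle of the lever's black plastic sleeve, 92 mm from the stem axis, 138 mm above the bench. The sleeve is 72 mm long (56 to 128 mm from the stem), 24 mm wide, 11 mm thick; from closed to half open it is free beneath for 90 mm. The point's -x axis points along the lever away from the stem, z is up; it turns with the lever.
- cap: Octagonal brass cap, 42 mm across flats, 38 mm long, about 0.3 kg, lying on a flat: two flats stand upright, its axis is level and points any way. Origin on the axis at mid-length (21 mm up as it lies). z runs along the axis, out of the bore; x and y are square to flats. One end is open: bore 33 mm wide, 26 mm deep, walls 4.5 mm at the flats; the other is closed by 12 mm of solid metal.
- cap_mouth (a point): Centre of the cap's open end, 19 mm from the cap's origin along its z axis; same axes as the cap.
- washer: Copper sealing washer, 31 mm across, 3 mm thick, flat on the bench. Bystander. Origin at the centre of its underside.
- wrench: Steel wrench, 200 mm long, lying flat on the bench. Bystander. Origin at its middle.
- tape: White roll of thread tape, 54 mm across, 14 mm high, flat on the bench. Bystander. Origin at the centre of its underside.
Things that resemble listed ones, but are neither listed nor needed, are in the scene too. Of the things that look like the cap, take the one that is nearest to the robot's base at the start.

How it is judged (in metres and radians):
On the way, in this order (a step that is already met when the one before it is completed fails the run):
1. the valve handle rests at half open, let go (value of joint handle between 0.645 and 0.925 rad and velocity of joint handle between -0.05 and 0.05 rad/s and contact force between each of the arm, the fingers and stand below 0.2 N), for 0.3 s.
2. the cap is held in the fingers clear of the bench (height (world z) of cap above 0.06 m and contact force between the fingers and cap above 1 N), for 0.2 s.
At the end, for the whole second after the job is handed in: The handle stands at half open, 0.785 rad within 0.14 rad (8 degrees), with nothing touching the valve or its stand; the cap is gripped in the fingers and still, its bore facing up within 0.2 rad (11 degrees) of vertical, its middle more than 110 mm above the bench (value of joint handle between 0.645 and 0.925 rad and contact force between anything else and stand below 0.2 N and angle between cap's own z axis and vertical below 0.2 rad and height (world z) of cap above 0.11 m and contact force between the fingers and cap above 2 N and linear speed of cap below 0.03 m/s and angular speed of cap below 0.2 rad/s); the arm keeps its last pose, push and grip.
It fails at once if the washer is disturbed (moved over 30 mm) (distance of washer from where it was at the start of the episode above 0.03 m).
It fails at once if the wrench is disturbed (moved over 30 mm) (distance of wrench from where it was at the start of the episode above 0.03 m).
It fails at once if the roll of tape is disturbed (moved over 30 mm) (distance of tape from where it was at the start of the episode above 0.03 m).
It also fails if it takes over 48 s, if anything falls off the work surface, if the arm or the gripper's body presses on something with over 40 N, if the wrist force passes 120 N, or if a joint passes its speed limit or range.

## Working session

There is one attempt and no reset: what is moved stays moved. The work goes in short steps, Python scripts to look and compute and a tool call to move; the robot and the scene stay as the last step left them, time stands still between calls to the robot, and variables do not carry over. Pictures are saved under pics/ and viewed, and the job is handed in when it is done.

Besides the shell and the picture viewer there is one more tool, called after "Emit:" in YAML: its name, and indented under it one key for each argument. jog_arm: Moves the arm, as the interface text tells. Its arguments: {"type":"object","properties":{"deltas":{"type":"array","items":{"type":"number"}}},"required":["deltas"]}

```bash
mkdir -p pics; cat > h.py <<'E'
import numpy as np, cv2
from cell import env, eyes
def grab(n,f):
    c=eyes.read_camera(n); cv2.imwrite('pics/'+f,c['image'][:,:,::-1]); 
    np.savez('pics/'+f+'.npz',**{k:v for k,v in c.items()}); return c
E
python3 - <<'E'
from h import *
print(env.state())
for n in ['scene','top','wrist']:
    c=grab(n,n+'0.png'); print({k:v for k,v in c.items() if k!='image'})
E
```

```text
{'t': 0.0, 'joints': array([ 1.12740196e+00,  4.91584834e-01,  1.55949198e+00, -1.45921397e-05,
        1.09164874e+00, -1.05574270e-01]), 'qvel': array([-0.00045514,  0.00139227,  0.00206604,  0.00050203, -0.0002402 ,
        0.00039402]), 'tau': array([-5.72866084e-04, -6.12651300e+01, -2.58188832e+01,  6.91056973e-02,
        4.82045521e-02, -6.87967690e-05]), 'eef_pos': array([207.09299214, 589.65366005, 404.13126653]), 'tcp_rot': array([-1.66494799,  1.56966335, -2.00276136]), 'ft_force': array([ 0.66890548, -0.04944747,  0.66759828]), 'moment': array([-0.05609192, -0.00649308,  0.01499902]), 'opening': 1.001787765610716}
{'fovy': 49.74734532040901, 'cx': 261.55559344694564, 'cy': 190.56827037949333, 'world_from_camera': array([[ 1.62285389e-01, -5.56010373e-01,  8.15178457e-01,
         1.44899511e+03],
       [ 9.86533011e-01,  7.43474138e-02, -1.45688296e-01,
        -2.00630709e+02],
       [ 2.03977939e-02,  8.27843540e-01,  5.60588087e-01,
         7.07244591e+02],
       [ 0.00000000e+00,  0.00000000e+00,  0.00000000e+00,
         1.00000000e+00]])}
{'fovy': 52.2796575949
[... 163 characters left out ...]

       [-9.99877639e-01,  1.54937915e-02, -2.15624678e-03,
        -5.22162579e+01],
       [ 6.35018262e-04,  1.77928090e-01,  9.84043287e-01,
         9.21871071e+02],
       [ 0.00000000e+00,  0.00000000e+00,  0.00000000e+00,
         1.00000000e+00]])}
{'fovy': 68.06961542087527, 'cx': 255.17294876750452, 'cy': 186.49894553109445, 'world_from_camera': array([[ 3.31475881e-01, -9.00709390e-01, -2.80795896e-01,
         1.27981375e+02],
       [ 9.43463354e-01,  3.16202002e-01,  9.94645379e-02,
         6.18449980e+02],
       [-8.00418694e-04, -2.97890733e-01,  9.54599639e-01,
         3.83691737e+02],
       [ 0.00000000e+00,  0.00000000e+00,  0.00000000e+00,
         1.00000000e+00]])}
```

View pics/scene0.png

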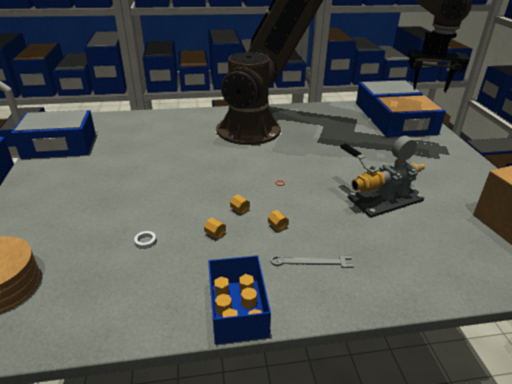

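View pics/top0.png

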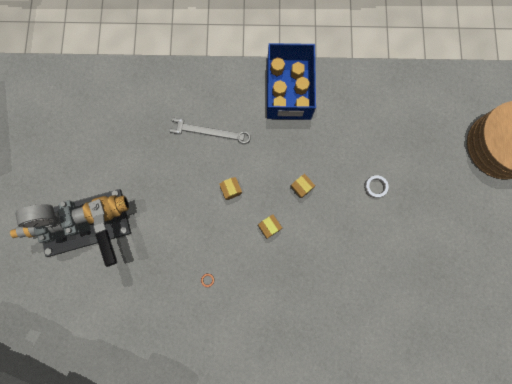

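View pics/wrist0.png

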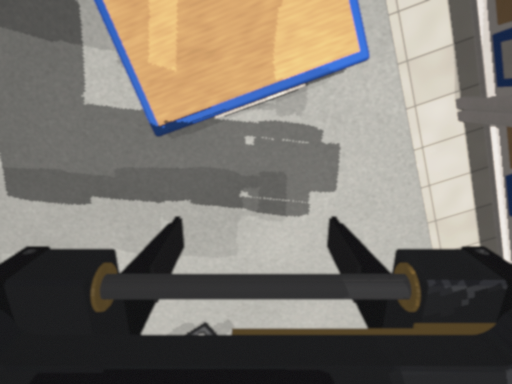

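The top view shows the valve stand at about (95,220), with its lever pointing down the picture to (106,248). The three loose caps are at (232,188), (303,187) and (270,227). The washer is at (207,280), the wrench at (212,131) and the tape at (377,187).

```bash
cat >> h.py <<'E'
def ray(c,u,v):
    f=c['image'].shape[0]/2/np.tan(np.radians(float(c['fovy']))/2)
    T=c['world_from_camera']; d=T[:3,:3]@np.array([(u-c['cx'])/f,-(v-c['cy'])/f,-1.]); return T[:3,3],d/np.linalg.norm(d)
def plane(c,u,v,z):
    o,d=ray(c,u,v); return o+d*(z-o[2])/d[2]
def proj(c,P):
    f=c['image'].shape[0]/2/np.tan(np.radians(float(c['fovy']))/2)
    T=c['world_from_camera']; p=T[:3,:3].T@(np.array(P,float)-T[:3,3]); return np.array([c['cx']+f*p[0]/-p[2], c['cy']-f*p[1]/-p[2]])
def load(f): return dict(np.load('pics/'+f+'.npz'))
E
python3 - <<'E'
from h import *
c=load('top0.png')
for u,v,z in [(232,188,30),(303,187,30),(270,227,30),(207,280,0),(377,187,14),(212,131,0)]:
    p=plane(c,u,v,z); print((u,v),p.round(0),np.hypot(*p[:2]).round(0))
im=c['image'][:,:,::-1]
a=cv2.resize(im[165:280,0:140],None,fx=5,fy=5,interpolation=cv2.INTER_CUBIC)
b=cv2.resize(im[170:250,210:330],None,fx=6,fy=6,interpolation=cv2.INTER_CUBIC)
cv2.imwrite('pics/ta.png',a);cv2.imwrite('pics/tb.png',b)
s=load('scene0.png')['image'][:,:,::-1]
cv2.imwrite('pics/sa.png',cv2.resize(s[185:245,195:300],None,fx=7,fy=7,interpolation=cv2.INTER_CUBIC))
cv2.imwrite('pics/sb.png',cv2.resize(s[130:220,330:440],None,fx=6,fy=6,interpolation=cv2.INTER_CUBIC))
E
```

```text
(232, 188) [596.  -5.  30.] 596.0
(303, 187) [ 601. -170.   30.] 625.0
(270, 227) [507. -94.  30.] 516.0
(207, 280) [385.  49.   0.] 389.0
(377, 187) [ 607. -347.   14.] 700.0
(212, 131) [745.  49.   0.] 746.0
```

View pics/ta.png

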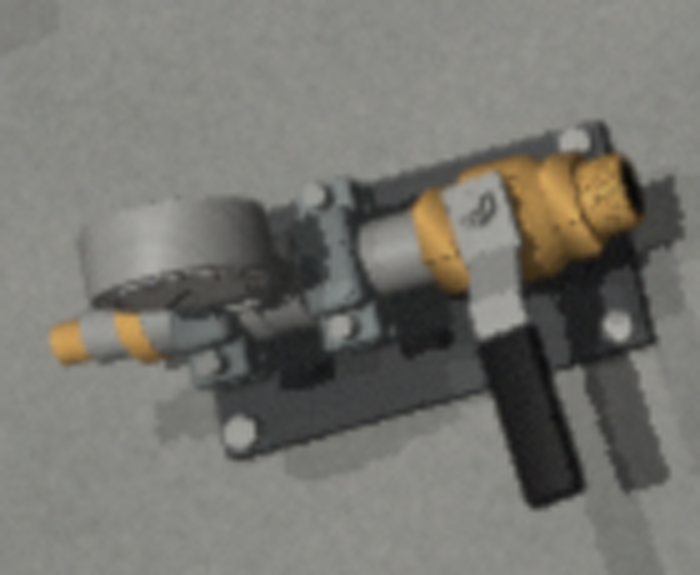

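View pics/tb.png

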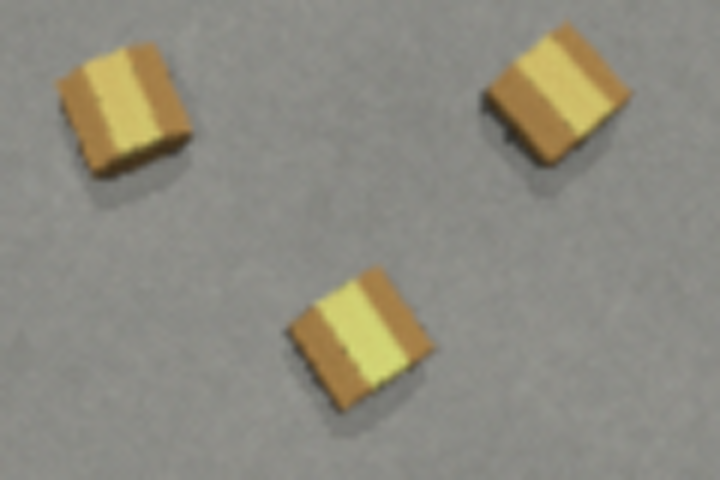

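View pics/sa.png

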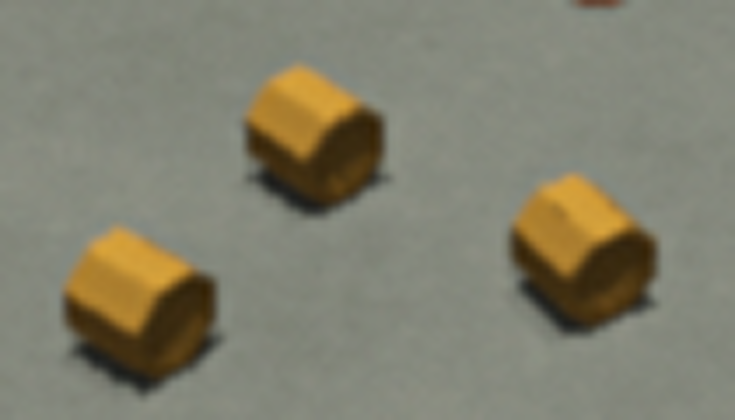

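View pics/sb.png

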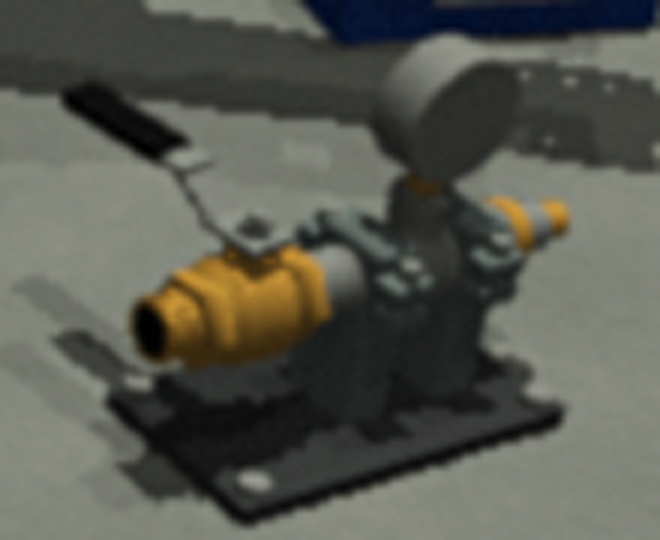

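```bash
python3 - <<'E'
from h import *
c=load('top0.png')
q=lambda x,y,z:plane(c,x/5,165+y/5,z)
A,B,C=q(603,122,12),q(655,343,12),q(235,458,12)
print(A,B,C,np.linalg.norm(A-B),np.linalg.norm(B-C))
xa=(A-B)/np.linalg.norm(A-B); ya=(C-B)/np.linalg.norm(C-B)
print('yaw',np.degrees([np.arctan2(xa[1],xa[0]),np.arctan2(-ya[0],ya[1])]))
yaw=np.mean([np.arctan2(xa[1],xa[0]),np.arctan2(-ya[0],ya[1])])
R=np.array([[np.cos(yaw),-np.sin(yaw)],[np.sin(yaw),np.cos(yaw)]])
for P,l in [(A,(55,-25)),(B,(-55,-25)),(C,(-55,175))]: print('stem est',P[:2]-R@np.array(l))
gm=[q(x,y,143.5) for x,y in [(483,345),(533,325),(583,488),(532,507)]]
g=np.mean(gm,0);print('grip',g, 'lever dir', np.degrees(np.arctan2(*( (gm[2]+gm[3]-gm[0]-gm[1])[[1,0]]))), 'len',np.linalg.norm(gm[3]-gm[0]),np.linalg.norm(gm[1]-gm[0]))
# mask of sleeve
s=load('scene0.png')
st=np.mean([P[:2]-R@np.array(l) for P,l in [(A,(55,-25)),(B,(-55,-25)),(C,(-55,175))]],0)
print('stem',st,'grip r',np.linalg.norm(g[:2]-st), np.degrees(np.arctan2(g[1]-st[1],g[0]-st[0])))
for u,v in [(330+128/6,130+125/6)]:
    print('scene grip',plane(s,u,v,140)) 
print(proj(s,g),proj(c,g))
# caps
for u,v in [(291,328),(375,266),(436,348),(345,411),(315,305),(352,280),(410,360),(373,388)]:
    print((u,v),plane(c,210+u/6,170+v/6,42 if (u,v) in[(315,305),(352,280),(410,360),(373,388)] else 29.7).round(1))
E
```

```text
[592.42101783 259.72470184  12.        ] [488.40448295 227.74586636  12.        ] [432.69868766 416.90479715  12.        ] 108.82134647291798 197.19086369167272
yaw [17.0895181  16.40928043]
stem est [532.5497711  267.81381885]
stem est [533.86641828 267.53546847]
stem est [535.79786861 265.17952276]
grip [449.21526631 233.54689687 143.5       ] lever dir -158.65070550003145 len 67.52906975334777 20.892084532366578
stem [534.07135266 266.84293669] grip r 91.15471277001878 -158.57582852462434
scene grip [457.43767967 235.6764979  140.        ]
[349.83382426 148.44563595] [106.518253   248.12933534]
(291, 328) [512.  -67.6  29.7]
(375, 266) [536.3 -99.4  29.7]
(436, 348) [ 505.3 -122.8   29.7]
(345, 411) [480.8 -88.4  29.7]
(315, 305) [519.6 -76.3  42. ]
(352, 280) [529.2 -90.2  42. ]
(410, 360) [ 499.4 -112.1   42. ]
(373, 388) [488.7 -98.3  42. ]
```

```bash
cat >> h.py <<'E'
from scipy.spatial.transform import Rotation as Ro
def Rt(): return Ro.from_euler('xyz',env.state()['tcp_rot']).as_matrix()
def Rdown(jaw):  # tool x down, tool y at world angle jaw (deg)
    a=np.radians(jaw); x=np.array([0,0,-1.]); y=np.array([np.cos(a),np.sin(a),0]); return np.stack([x,y,np.cross(x,y)],1)
def goto(P,R,quiet=False):
    s=env.state(); R0=Rt(); d=R0.T@(np.array(P)-s['eef_pos']); r=Ro.from_matrix(R0.T@R).as_rotvec()
    print('shift(tool)',d.round(1),'rotvec(tool)',r.round(3),'world d',(np.array(P)-s['eef_pos']).round(1)); return d,r
E
python3 - <<'E'
from h import *
print(Rt().round(3))
for j in (-71,109): goto([449,235,309+60],Rdown(j))
s=load('scene0.png')['image'][:,:,::-1]
cv2.imwrite('pics/sc.png',cv2.resize(s[190:218,225:255],None,fx=18,fy=18,interpolation=cv2.INTER_CUBIC))
E
```

```text
[[-0.     0.331  0.944]
 [-0.001  0.944 -0.331]
 [-1.    -0.001 -0.   ]]
shift(tool) [  35.5 -254.5  345.8] rotvec(tool) [2.472e+00 1.000e-03 0.000e+00] world d [ 241.9 -354.7  -35.3]
shift(tool) [  35.5 -254.5  345.8] rotvec(tool) [-0.669 -0.     0.001] world d [ 241.9 -354.7  -35.3]
```

View pics/sc.png

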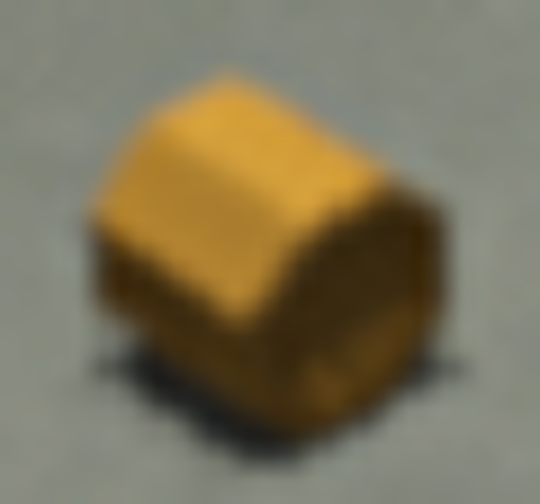

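```bash
cat >> h.py <<'E'
def plan(P,R,n,g):
    s=env.state(); R0=Rt(); p0=s['eef_pos']; rv=Ro.from_matrix(R0.T@R).as_rotvec(); goto(P,R)
    for k in range(n):
        Rk=R0@Ro.from_rotvec(rv*k/n).as_matrix()
        print(', '.join('%g'%x for x in list((Rk.T@((np.array(P)-p0)/n)).round(1))+list((rv/n).round(3))+[g]))
E
python3 - <<'E'
from h import *
plan([449,235,385],Rdown(109),9,1)
E
```

```text
shift(tool) [  19.5 -254.5  345.8] rotvec(tool) [-0.669 -0.     0.001] world d [ 241.9 -354.7  -19.3]
2.2, -28.3, 38.4, -0.074, -0, 0, 1
2.2, -31.1, 36.2, -0.074, -0, 0, 1
2.2, -33.7, 33.8, -0.074, -0, 0, 1
2.2, -36.1, 31.2, -0.074, -0, 0, 1
2.2, -38.3, 28.4, -0.074, -0, 0, 1
2.2, -40.3, 25.5, -0.074, -0, 0, 1
2.2, -42.1, 22.5, -0.074, -0, 0, 1
2.2, -43.6, 19.3, -0.074, -0, 0, 1
2.1, -45, 16, -0.074, -0, 0, 1
```

Emit:
jog_arm:
  deltas: [2,-28,38,-0.074,0,0,1,2,-31,36,-0.074,0,0,1,2,-34,34,-0.074,0,0,1,2,-36,31,-0.074,0,0,1,2,-38,28,-0.074,0,0,1,2,-40,25,-0.074,0,0,1,2,-42,22,-0.074,0,0,1,2,-44,19,-0.074,0,0,1,2,-45,16,-0.074,0,0,1]

```text
t: 1.27
eef_pos: [455.0, 228.7, 384.6]
tcp_rot: [-2.555, 1.569, -2.199]
ft_force: [0.2, 0.2, 0.4]
opening: 0.999
```

```bash
python3 - <<'E'
from h import *
print(env.state()['joints'].round(3),env.state()['eef_pos'])
c=grab('wrist','wrist1.png'); 
plan([449,235,385],Rdown(109),3,.4)
print(proj(c,[449,234,143]),proj(c,[534,267,120]))
E
```

```text
[ 3.360e-01  3.520e-01  1.863e+00 -1.000e-03  9.280e-01 -1.589e+00] [455.02778664 228.72172591 384.55967686]
shift(tool) [-0.8 11.8 -4.7] rotvec(tool) [ 0.026 -0.001  0.002] world d [-8.6  9.4  0.7]
-0.3, 3.9, -1.6, 0.009, -0, 0.001, 0.4
-0.3, 3.9, -1.6, 0.009, -0, 0.001, 0.4
-0.3, 3.9, -1.6, 0.009, -0, 0.001, 0.4
[263.46715348 199.48350333] [263.44810966 277.6131971 ]
```

View pics/wrist1.png

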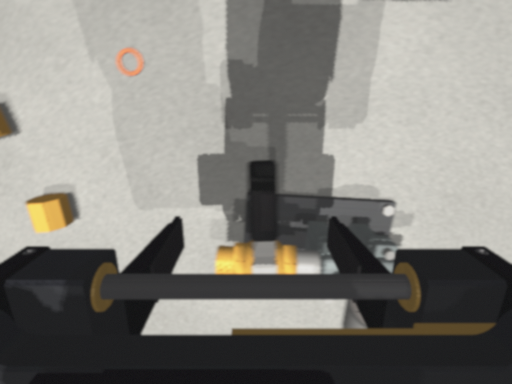

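Emit:
jog_arm:
  deltas: [0,0,0,0.18,0,0,0.5,0,0,0,0.18,0,0,0.4,0,0,0,0.18,0,0,0.4,0,0,0,0.18,0,0,0.4,0,0,0,0.18,0,0,0.4,0,0,0,0.18,0,0,0.4,0,0,0,0.18,0,0,0.4,0,0,0,0.18,0,0,0.4,0,0,0,0.18,0,0,0.4]

```text
t: 2.45
eef_pos: [458.4, 223.6, 382.8]
tcp_rot: [-1.011, 1.566, -2.33]
ft_force: [-0.3, 0.2, -0.3]
opening: 0.399
```

Emit:
jog_arm:
  deltas: [0,0,0,0.18,0,0,0.4,0,0,0,0.18,0,0,0.4,0,0,0,0.18,0,0,0.4,0,0,0,0.18,0,0,0.4,0,0,0,0.18,0,0,0.4,0,0,0,0.18,0,0,0.4,0,0,0,0.18,0,0,0.4,0,0,0,0.18,0,0,0.4,0,0,0,0.1,0,0,0.4]

```text
t: 3.58
eef_pos: [457.8, 223.9, 381.6]
tcp_rot: [0.402, 1.563, -2.512]
ft_force: [-0.0, 0.4, -0.0]
opening: 0.401
```

```bash
python3 - <<'E'
from h import *
print(env.state()['joints'].round(3),env.state()['eef_pos'])
c=grab('wrist','wrist2.png'); 
plan([449,235,385],Rdown(-71),2,.4)
print(proj(c,[449,234,143]),proj(c,[534,267,120]))
E
```

```text
[ 0.326  0.357  1.864 -0.003  0.928  1.67 ] [457.84494274 223.92163126 381.56408868]
shift(tool) [ -3.4 -12.8   6.2] rotvec(tool) [-0.108  0.008 -0.003] world d [-8.8 11.1  3.4]
-1.7, -6.4, 3.1, -0.054, 0.004, -0.001, 0.4
-1.7, -6.5, 2.7, -0.054, 0.004, -0.001, 0.4
[240.68473615 212.02728166] [224.17157875  97.41124816]
```

View pics/wrist2.png

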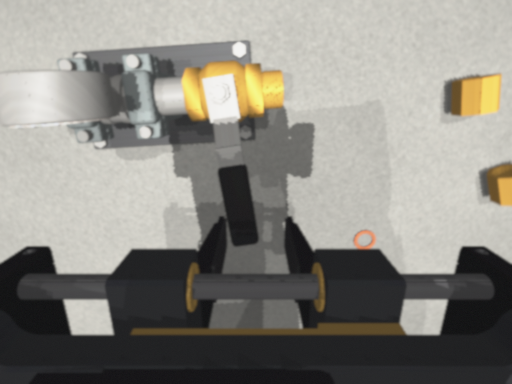

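```bash
python3 - <<'E'
from h import *
c=load('wrist2.png')
g=plane(c,239,205,143.5); a=plane(c,232.5,166.5,143.5); b=plane(c,245,243,143.5)
print('grip',g,'dir',np.degrees(np.arctan2(b[1]-a[1],b[0]-a[0])),np.linalg.norm(b-a))
A,B,C,D=[plane(c,u,v,12) for u,v in [(250,41),(254,134),(97,150),(78,52)]]
for p in (A,B,C,D): print(p.round(1))
print('yaw',[np.degrees(np.arctan2(*(A-B)[[1,0]])),np.degrees(np.arctan2(*(D-A)[[1,0]]))-90,np.degrees(np.arctan2(*(C-B)[[1,0]]))-90])
print('nut',plane(c,222,92,115))
im=c['image'][:,:,::-1]
cv2.imwrite('pics/w2c.png',cv2.resize(im[160:215,470:512],None,fx=10,fy=10,interpolation=cv2.INTER_CUBIC))
E
```

```text
grip [454.97535793 236.67310162 143.5       ] dir -159.27659554158737 67.78978058802632
[595.8 261.2  12. ]
[497.5 234.   12. ]
[434.8 418.3  12. ]
[541.6 445.6  12. ]
yaw [np.float64(15.458365952129078), np.float64(16.377495457948598), np.float64(18.791071340932348)]
nut [537.60807733 270.03430925 115.        ]
```

View pics/w2c.png

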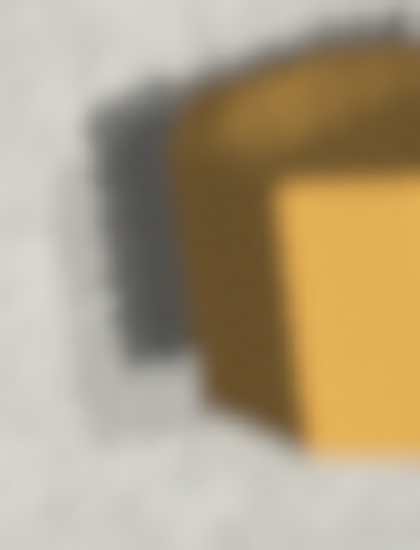

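```bash
python3 - <<'E'
from h import *
plan([452,236,381],Rdown(-69),2,.4)
E
```

```text
shift(tool) [  0.5 -13.1   3. ] rotvec(tool) [-0.143  0.008 -0.003] world d [-5.8 12.1 -0.6]
0.3, -6.5, 1.5, -0.071, 0.004, -0.001, 0.4
0.3, -6.6, 1, -0.071, 0.004, -0.001, 0.4
```

Emit:
jog_arm:
  deltas: [0,-6.5,1.5,-0.071,0.004,0,0.42,0,-6.6,1,-0.071,0.004,0,0.42,0,0,0,0,0,0,0.42]

```text
t: 4.0
eef_pos: [451.8, 236.2, 381.2]
tcp_rot: [1.381, 1.568, -1.387]
ft_force: [-0.5, 0.4, -0.2]
opening: 0.419
```

```bash
python3 - <<'E'
from h import *
plan([452,236,335],Rdown(-69),3,.42)
E
```

```text
shift(tool) [46.2  0.1 -0.1] rotvec(tool) [ 0.007  0.001 -0.003] world d [  0.2  -0.2 -46.2]
15.4, 0, -0, 0.002, 0, -0.001, 0.42
15.4, 0.1, -0, 0.002, 0, -0.001, 0.42
15.4, 0.1, -0, 0.002, 0, -0.001, 0.42
```

Emit:
jog_arm:
  deltas: [18,0,0,0,0,0,0.42,18,0,0,0,0,0,0.42,18,0,0,0,0,0,0.42,16,0,0,0,0,0,0.42,0,0,0,0,0,0,0.42]

```text
t: 4.62
eef_pos: [452.4, 235.3, 309.5]
tcp_rot: [1.465, 1.568, -1.306]
ft_force: [-0.8, -0.2, 0.8]
opening: 0.416
```

```bash
python3 - <<'E'
from h import *
print(env.state()['joints'].round(3),env.state()['eef_pos'],env.state()['ft_force'])
S=np.array([537.5,269])
# waypoints relative moves of lever angle -159 -> -118.3-(-4)
p0=env.state()['eef_pos']; R0=Rt(); n=9
th=np.radians(np.linspace(-159,-113.5,n+1)); rr=np.linalg.norm(p0[:2]-S); print(rr)
for k in range(n):
    d=rr*np.array([np.cos(th[k+1])-np.cos(th[k]),np.sin(th[k+1])-np.sin(th[k])])
    R=Rdown(np.degrees(th[k])+90); print((R.T@np.array([*d,0])).round(1), (-(th[1]-th[0])).round(3))
E
```

```text
[ 0.35   0.458  1.941 -0.004  0.743  1.555] [452.36945719 235.29472779 309.46628825] [-0.76250965 -0.19097606  0.80375589]
91.56011518902251
[ 0.   8.1 -0.4] -0.088
[ 0.   8.1 -0.4] -0.088
[ 0.   8.1 -0.4] -0.088
[ 0.   8.1 -0.4] -0.088
[ 0.   8.1 -0.4] -0.088
[ 0.   8.1 -0.4] -0.088
[ 0.   8.1 -0.4] -0.088
[ 0.   8.1 -0.4] -0.088
[ 0.   8.1 -0.4] -0.088
```

Emit:
jog_arm:
  deltas: [0,8,-0.4,-0.088,0,0,0.42,0,8,-0.4,-0.088,0,0,0.42,0,8,-0.4,-0.088,0,0,0.42,0,8,-0.4,-0.088,0,0,0.42,0,8,-0.4,-0.088,0,0,0.42,0,8,-0.4,-0.088,0,0,0.42]

```text
t: 5.38
eef_pos: [480.6, 198.0, 311.7]
tcp_rot: [-1.437, 1.568, 2.615]
ft_force: [-2.8, 5.6, -3.7]
opening: 0.42
```

```bash
python3 - <<'E'
from h import *
print(env.state()['joints'].round(3),env.state()['ft_force'])
t=np.radians(-113.5); P=[537.5+92*np.cos(t),269+92*np.sin(t),310]; plan(P,Rdown(-113.5+90),4,.42)
c=grab('top','top1.png');cv2.imwrite('pics/t1a.png',cv2.resize(c['image'][165:280,0:160,::-1],None,fx=5,fy=5,interpolation=cv2.INTER_CUBIC))
E
```

```text
[0.263 0.466 1.915 0.003 0.763 0.922] [-2.82392301  5.55916004 -3.65426741]
shift(tool) [ 1.7 24.2 -1.9] rotvec(tool) [-0.251  0.     0.003] world d [ 20.2 -13.4  -1.7]
0.4, 6, -0.5, -0.063, 0, 0.001, 0.42
0.4, 6.1, -0.1, -0.063, 0, 0.001, 0.42
0.4, 6.1, 0.3, -0.063, 0, 0.001, 0.42
0.4, 6, 0.7, -0.063, 0, 0.001, 0.42
```

View pics/t1a.png

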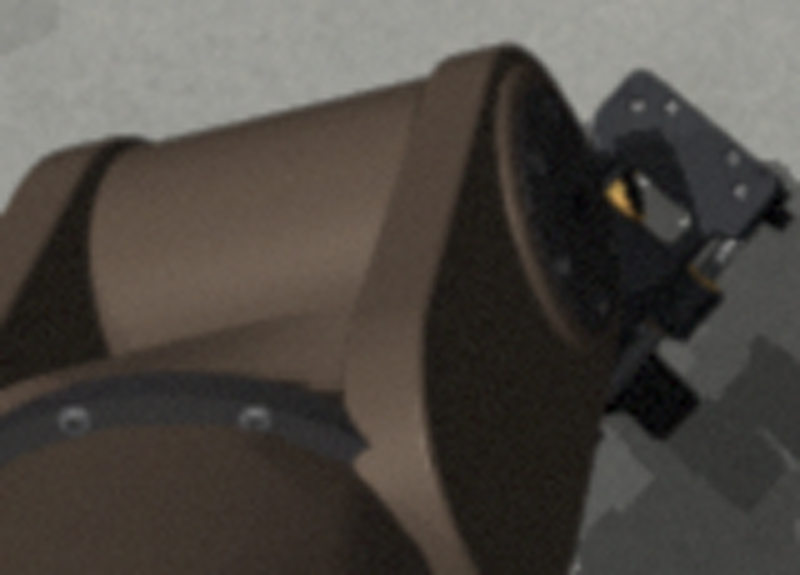

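Emit:
jog_arm:
  deltas: [0.4,6,-0.5,-0.063,0,0,0.42,0.4,6,0,-0.063,0,0,0.42,0.4,6,0.3,-0.063,0,0,0.42,0.4,6,0.7,-0.063,0,0,0.42]

```text
t: 5.92
eef_pos: [500.3, 185.2, 311.8]
tcp_rot: [-1.833, 1.564, 2.475]
ft_force: [-2.4, 6.2, -1.2]
opening: 0.42
```

```bash
python3 - <<'E'
from h import *
s=env.state();print(s['joints'].round(3),s['ft_force'])
print('tcp ang',np.degrees(np.arctan2(s['eef_pos'][1]-269,s['eef_pos'][0]-537.5)))
c=grab('scene','scene1.png');cv2.imwrite('pics/s1.png',cv2.resize(c['image'][110:220,310:440,::-1],None,fx=6,fy=5,interpolation=cv2.INTER_CUBIC))
E
```

```text
[0.23  0.482 1.882 0.008 0.782 0.629] [-2.36657102  6.16578335 -1.23529816]
tcp ang -113.93354946124823
```

View pics/s1.png

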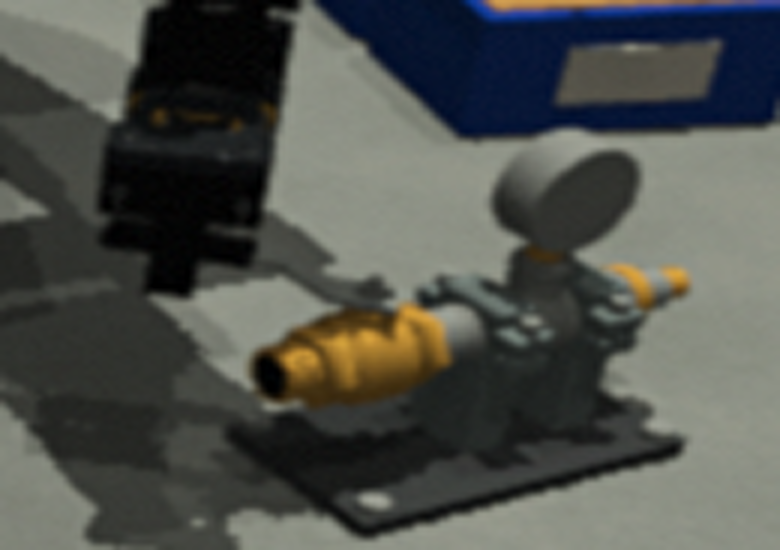

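Emit:
jog_arm:
  deltas: [0,-7,0,0,0,0,0.42,0,0,0,0,0,0,0.42,-20,0,0,0,0,0,0.42,-30,0,0,0,0,0,0.42,-40,0,0,0,0,0,0.42,-40,0,0,0,0,0,0.42,0,0,0,0,0,0,0.42]

```text
t: 6.85
eef_pos: [493.6, 187.4, 448.0]
tcp_rot: [-2.107, 1.567, 2.197]
ft_force: [0.3, 0.1, -0.6]
opening: 0.422
```

```bash
python3 - <<'E'
from h import *
s=env.state();print(s['joints'].round(3),s['ft_force'])
c=grab('wrist','wrist3.png');grab('top','top3.png')
E
```

```text
[0.237 0.308 1.737 0.004 1.098 0.644] [ 0.26190529  0.13166646 -0.55171848]
```

View pics/wrist3.png

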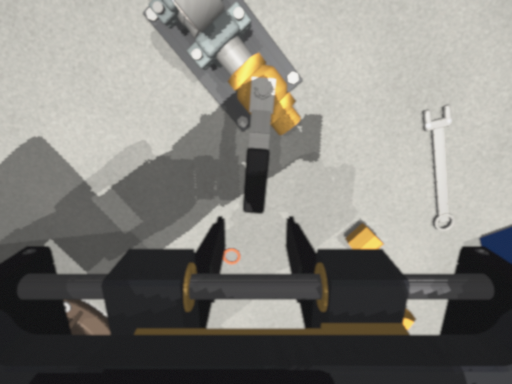

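```bash
python3 - <<'E'
from h import *
c=load('wrist3.png')
a=plane(c,258,150,143.5); b=plane(c,254.5,212,143.5);g=(a+b)/2
print('grip',g,'dir',np.degrees(np.arctan2(*(b-a)[[1,0]])),np.linalg.norm(b-a))
n=plane(c,263,84,115); print('nut',n, np.degrees(np.arctan2(*(g-n)[[1,0]])), np.linalg.norm((g-n)[:2]))
print('from stem', np.degrees(np.arctan2(g[1]-269,g[0]-537.5)))
im=c['image'][:,:,::-1]
cv2.imwrite('pics/w3a.png',cv2.resize(im[0:220,130:330],None,fx=3.6,fy=2.7,interpolation=cv2.INTER_CUBIC)) if 0 else cv2.imwrite('pics/w3a.png',cv2.resize(im[0:220,130:330],None,fx=2.7,fy=2.7,interpolation=cv2.INTER_CUBIC))
E
```

```text
grip [495.06094557 189.62393879 143.5       ] dir -116.4436484098519 67.27282769297182
nut [540.15280719 276.2936687  115.        ] -117.48671213944738 97.69809653815216
from stem -118.13154908056605
```

View pics/w3a.png

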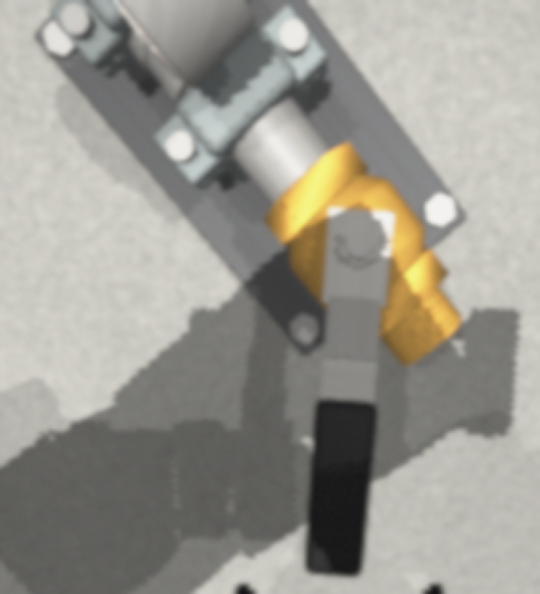

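```bash
python3 - <<'E'
from h import *
c=load('wrist3.png')
q=lambda u,v,z:plane(c,130+u/2.7,v/2.7,z)
e=lambda a,b:np.degrees(np.arctan2(*(b-a)[[1,0]]))
print('left edge -y dir',e(q(38,38,12),q(303,352,12)),'right', e(q(310,5,12),q(466,215,12)), 'bolts x', e(q(303,330,16),q(440,210,16)))
print('sleeve edges',e(q(318,402,143.5),q(306,570,143.5)),e(q(376,404,143.5),q(359,575,143.5)))
E
```

```text
left edge -y dir -73.29195471684598 right -73.33959042455122 bolts x 16.871337188973744
sleeve edges -117.90347260331146 -118.21114297613784
```

```bash
python3 - <<'E'
from h import *
plan([509,-94,380],Rdown(-54),7,1)
E
```

```text
shift(tool) [ 64.4 126.4 252. ] rotvec(tool) [0.534 0.003 0.007] world d [  15.5 -281.4  -65.1]
9.2, 18.1, 36, 0.076, 0, 0.001, 1
9.2, 20.7, 34.5, 0.076, 0, 0.001, 1
9.2, 23.3, 32.8, 0.076, 0, 0.001, 1
9.2, 25.7, 31, 0.076, 0, 0.001, 1
9.2, 28, 28.9, 0.076, 0, 0.001, 1
9.3, 30.1, 26.7, 0.076, 0, 0.001, 1
9.3, 32.1, 24.3, 0.076, 0, 0.001, 1
```

Emit:
jog_arm:
  deltas: [0,18,36,0.076,0,0,1,5,20.7,34.5,0.076,0,0,1,10,23.3,32.8,0.076,0,0,1,12,25.7,31,0.076,0,0,1,12,28,28.9,0.076,0,0,1,12,30,26.7,0.076,0,0,1,12,32,24.3,0.076,0,0,1,0,0,0,0,0,0,1]

```text
t: 7.95
eef_pos: [505.3, -101.8, 368.9]
tcp_rot: [-0.784, 1.547, 2.969]
ft_force: [-0.1, -0.3, -0.4]
opening: 1.002
```

```bash
python3 - <<'E'
from h import *
s=env.state();print(s['joints'].round(3),s['ft_force'])
c=grab('wrist','wrist4.png')
print(proj(c,[509,-94,42]))
im=c['image'][:,:,::-1]
p=proj(c,[509,-94,30]).astype(int); x0,y0=max(p[0]-60,0),max(p[1]-45,0);print(x0,y0)
cv2.imwrite('pics/w4c.png',cv2.resize(im[y0:y0+90,x0:x0+120],None,fx=6,fy=6,interpolation=cv2.INTER_CUBIC))
E
```

```text
[-0.326  0.383  1.863 -0.005  0.92   0.635] [-0.10507505 -0.25193272 -0.40929976]
[256.47124003 166.81214497]
196 119
```

View pics/wrist4.png

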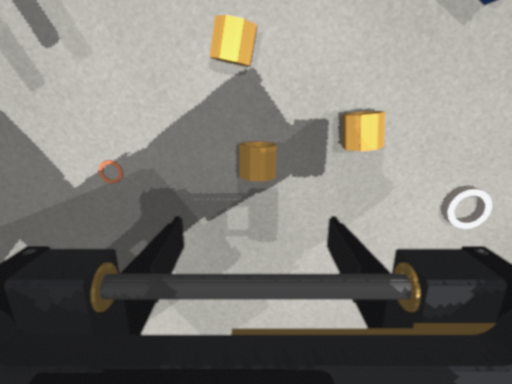

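View pics/w4c.png

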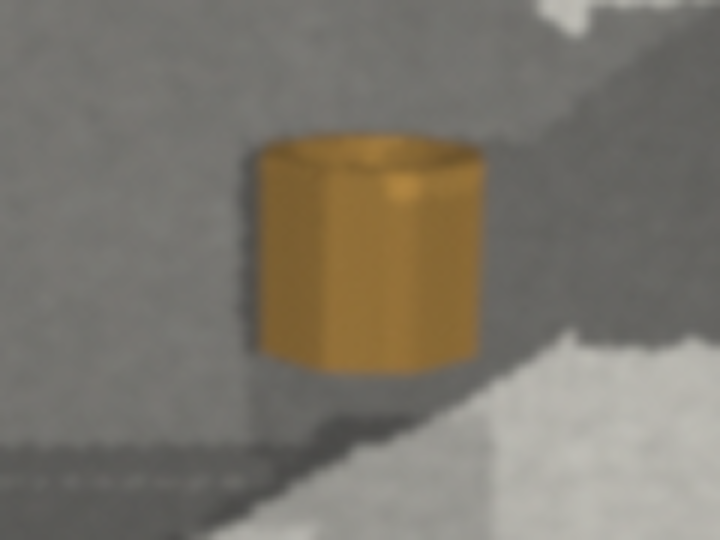

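Candidates in this view are (258,161), (364,131) and (233,40). The one at (258,161) is the cap nearest the base, at 516 mm against 596 and 625 mm for the others. The crop shows an open, hollow rim on its upper end (world direction about 36°), and the scene view agrees.

```bash
python3 - <<'E'
from h import *
c=load('wrist4.png')
q=lambda u,v,z:plane(c,196+u/6,119+v/6,z)
print(plane(c,257.9,163.7,42), (q(258,250,29.7)+q(485,250,29.7))/2)
e=lambda a,b:np.degrees(np.arctan2(*(b-a)[[1,0]]))
print(e(q(325,370,42),q(325,165,42)), e(q(257,350,29.7),q(258,155,29.7)),e(q(478,350,29.7),q(486,160,29.7)))
L=(q(325,370,42)+q(325,165,42))/2;print(L, np.linalg.norm(q(325,370,42)-q(325,165,42)))
plan([508,-96,300],Rdown(-54),3,1)
E
```

```text
[512.79213938 -93.25427654  42.        ] [513.18976618 -92.85264748  29.7       ]
34.73457460658185 33.73560148547819 34.031776649817616
[507.67586891 -86.44159932  42.        ] 38.597595320412815
shift(tool) [69.3 -1.1 -6.1] rotvec(tool) [-0.014  0.016  0.017] world d [  2.7   4.7 -69.4]
23.1, -0.4, -2, -0.005, 0.005, 0.006, 1
23.1, -0.5, -1.9, -0.005, 0.005, 0.006, 1
23.1, -0.6, -1.8, -0.005, 0.005, 0.006, 1
```

```bash
python3 - <<'E'
from h import *
plan([511,-94,265],Rdown(-55),4,1)
E
```

```text
shift(tool) [104.2  -0.4 -10.3] rotvec(tool) [0.003 0.017 0.017] world d [   5.7    6.7 -104.4]
26.1, -0.1, -2.6, 0.001, 0.004, 0.004, 1
26.1, -0.2, -2.5, 0.001, 0.004, 0.004, 1
26.1, -0.3, -2.3, 0.001, 0.004, 0.004, 1
26.1, -0.4, -2.2, 0.001, 0.004, 0.004, 1
```

Emit:
jog_arm:
  deltas: [26,-0.1,-2.6,0,0.004,0.004,1,26,-0.2,-2.5,0,0.004,0.004,1,26,-0.3,-2.3,0,0.004,0.004,1,26,-0.4,-2.2,0,0.004,0.004,1,0,0,0,0,0,0,1]

```text
t: 8.62
eef_pos: [510.5, -88.7, 261.8]
tcp_rot: [-1.141, 1.568, 2.622]
ft_force: [0.4, -0.4, -0.1]
opening: 0.999
```

```bash
python3 - <<'E'
from h import *
c=grab('wrist','wrist5.png')
plan([511,-94,196],Rdown(-55),4,1)
E
```

```text
shift(tool) [66.8  4.4  2.7] rotvec(tool) [0.01  0.    0.001] world d [  0.3  -5.1 -66.8]
16.7, 1.1, 0.7, 0.003, 0, 0, 1
16.7, 1.1, 0.7, 0.003, 0, 0, 1
16.7, 1.1, 0.7, 0.003, 0, 0, 1
16.7, 1.1, 0.7, 0.003, 0, 0, 1
```

View pics/wrist5.png

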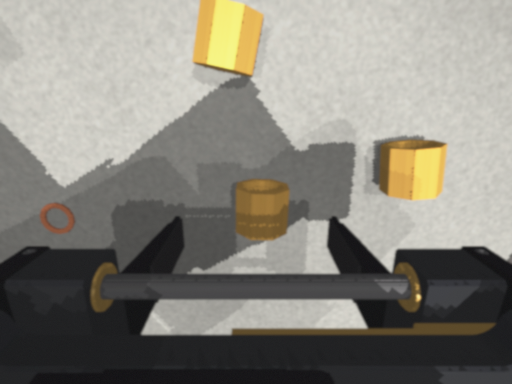

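The bore is plainly visible now: a hollow ring at (262,187) on the cap's far (upper) end. I'm descending to grip across the upright flats.

```bash
python3 - <<'E'
from h import *
c=load('wrist5.png')
print(plane(c,262,213,42), (plane(c,236,205,29.7)+plane(c,289,205,29.7))/2)
E
```

```text
[514.94399623 -90.95451431  42.        ] [516.71552664 -90.46658905  29.7       ]
```

Emit:
jog_arm:
  deltas: [17,1,0.7,0,0,0,1,17,1,0.7,0,0,0,1]

```text
t: 8.93
eef_pos: [511.3, -90.4, 231.3]
tcp_rot: [2.38, 1.567, -0.139]
ft_force: [0.1, 0.2, 0.2]
opening: 1.001
```

```bash
python3 - <<'E'
from h import *
plan([512.5,-93,196],Rdown(-55),2,1)
E
```

```text
shift(tool) [35.3  2.7  0.7] rotvec(tool) [ 0.012 -0.003 -0.003] world d [  1.2  -2.6 -35.3]
17.6, 1.3, 0.3, 0.006, -0.001, -0.001, 1
17.6, 1.4, 0.3, 0.006, -0.001, -0.001, 1
```

Emit:
jog_arm:
  deltas: [18,1.3,0.3,0.006,0,0,1,18,1.4,0.3,0.006,0,0,1,0,0,0,0,0,0,1,0,0,0,0,0,0,0.3,0,0,0,0,0,0,0.2,0,0,0,0,0,0,0.2,0,0,0,0,0,0,0.1,0,0,0,0,0,0,0,0,0,0,0,0,0,0]

```text
t: 10.05
eef_pos: [513.7, -91.8, 200.7]
tcp_rot: [2.293, 1.56, -0.234]
ft_force: [0.4, 0.8, -0.7]
opening: 0.438
```

Emit:
jog_arm:
  deltas: [-15,0,0,0,0,0,0,-30,0,0,0,0,0,0,-40,0,0,0,0,0,0,-40,0,0,0,0,0,0,-40,0,0,0,0,0,0,0,0,0,0,0,0,0]

```text
t: 10.8
eef_pos: [511.1, -91.2, 373.4]
tcp_rot: [2.304, 1.562, -0.224]
ft_force: [0.2, -0.5, -4.3]
opening: 0.439
```

```bash
python3 - <<'E'
from h import *
s=env.state();print(s['joints'].round(3),s['ft_force'],s['opening'])
grab('wrist','wrist6.png')
E
```

```text
[-3.040e-01  3.780e-01  1.855e+00  1.000e-03  8.990e-01  6.530e-01] [ 0.22235469 -0.46659976 -4.29447631] 0.43903756134360267
```

View pics/wrist6.png

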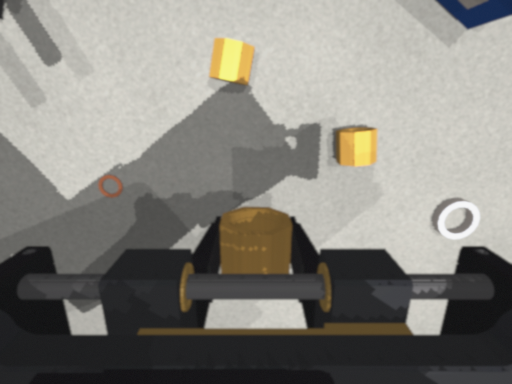

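```bash
cat > fit.py <<'E'
import numpy as np
from scipy.optimize import least_squares
D=np.array([[.4916,1.5595,1.127,207.1,589.7,404.1,1.0916],[.352,1.863,.336,455.03,228.72,384.56,.928],[.357,1.864,.326,457.84,223.92,381.56,.928],[.458,1.941,.350,452.37,235.29,309.47,.743],[.466,1.915,.263,480.6,198,311.7,.763],[.482,1.882,.230,500.3,185.2,311.8,.782],[.308,1.737,.237,493.6,187.4,448,1.098],[.383,1.863,-.326,505.3,-101.8,368.9,.92],[.378,1.855,-.304,511.1,-91.2,373.4,.899]])
r=np.cos(D[:,2])*D[:,3]+np.sin(D[:,2])*D[:,4]; l=-np.sin(D[:,2])*D[:,3]+np.cos(D[:,2])*D[:,4]
q2,q3=D[:,0],D[:,1]; S=q2+q3+D[:,6]
def f(p,sg=1):
    a,d,L2,L3=p; return np.r_[a+L2*np.sin(q2)+L3*np.sin(q2+q3)-r, d+L2*np.cos(q2)+L3*np.cos(q2+q3)-D[:,5]]
s=least_squares(f,[0,100,500,500]); print(s.x.round(1),np.abs(s.fun).max(),'lat',l.round(1),S.round(3))
E
python3 fit.py
```

```text
[-10.1 112.9 550.4 408.1] 9.878844151637168 lat [66.2 65.9 65.5 65.9 66.2 66.3 66.3 65.4 66. ] [3.143 3.143 3.149 3.142 3.144 3.146 3.143 3.166 3.132]
```

Emit:
jog_arm:
  deltas: [0,0,0,-0.16,0,0,0,0,0,0,-0.16,0,0,0,0,0,0,-0.16,0,0,0,0,0,0,-0.16,0,0,0,0,0,0,-0.16,0,0,0,0,0,0,0,0.08,0,0,0,0,0,0,0.1,0,0,0,0,0,0,0.1,0,0]

```text
t: 11.85
eef_pos: [508.0, -90.1, 358.6]
tcp_rot: [-3.082, 1.279, 1.498]
ft_force: [0.5, 0.2, -4.2]
opening: 0.441
```

```bash
python3 - <<'E'
from h import *
s=env.state();print(s['joints'].round(3),s['ft_force'],s['opening']);print(Rt().round(3))
E
```

```text
[-0.348  0.403  1.874  0.341  0.974 -0.424] [ 0.45436198  0.18907898 -4.23782643] 0.4409402514952635
[[ 0.021  0.991 -0.129]
 [ 0.287 -0.129 -0.949]
 [-0.958 -0.017 -0.287]]
```

Emit:
jog_arm:
  deltas: [-3,0,0,0,0.13,0,0,-3,0,0,0,0.13,0,0,-3,0,0,0,0.13,0,0,-3,0,0,0,0.13,0,0]

```text
t: 12.35
eef_pos: [506.3, -95.7, 362.5]
tcp_rot: [-3.103, 0.743, 1.466]
ft_force: [-0.3, 0.4, -3.5]
opening: 0.44
```

```bash
python3 - <<'E'
from h import *
s=env.state();print(s['joints'].round(3),s['ft_force'],s['opening']);print(Rt().round(3))
E
```

```text
[-0.428  0.435  1.883  0.818  1.279 -0.719] [-0.27681587  0.44413185 -3.45490796] 0.43995255075486195
[[ 0.077  0.991 -0.109]
 [ 0.733 -0.131 -0.668]
 [-0.676 -0.028 -0.736]]
```

```bash
cat >> h.py <<'E'
def Rup(b):
    a=np.radians(b); x=np.array([np.cos(a),np.sin(a),0]); z=np.array([0,0,-1.]); return np.stack([x,np.cross(z,x),z],1)
E
python3 - <<'E'
from h import *
plan([506,-100,375],Rup(82),6,0)
E
```

```text
shift(tool) [-11.6  -0.1  -6.3] rotvec(tool) [-0.024  0.743  0.019] world d [-0.3 -4.3 12.5]
-1.9, -0, -1, -0.004, 0.124, 0.003, 0
-1.8, -0, -1.3, -0.004, 0.124, 0.003, 0
-1.6, 0, -1.5, -0.004, 0.124, 0.003, 0
-1.4, 0, -1.7, -0.004, 0.124, 0.003, 0
-1.2, 0, -1.8, -0.004, 0.124, 0.003, 0
-1, 0, -2, -0.004, 0.124, 0.003, 0
```

Emit:
jog_arm:
  deltas: [-2,0,-1,-0.004,0.124,0.003,0,-2,0,-1.3,-0.004,0.124,0.003,0,-2,0,-1.5,-0.004,0.124,0.003,0,-1.5,0,-1.7,-0.004,0.124,0.003,0,-1,0,-2,-0.004,0.124,0.003,0,-1,0,-2,-0.004,0.124,0.003,0,0,0,0,0,0,0,0]

```text
t: 13.22
eef_pos: [504.7, -101.1, 364.2]
tcp_rot: [-3.118, -0.02, 1.425]
ft_force: [-0.3, 0.7, -4.0]
opening: 0.443
```

```bash
python3 - <<'E'
from h import *
s=env.state();print(s['joints'].round(3),s['ft_force'],s['opening']);print(Rt().round(3)); plan([506,-100,375],Rup(82),2,0)
for n in ('scene','top','wrist'): grab(n,n+'7.png')
c=load('scene7.png'); print(proj(c,s['eef_pos']+Rt()[:,0]*180), proj(load('top7.png'),s['eef_pos']+Rt()[:,0]*180), proj(load('wrist7.png'),s['eef_pos']+Rt()[:,0]*180))
E
```

```text
[-0.48   0.52   1.928  1.323  1.798 -0.878] [-0.29574243  0.7241893  -4.04880969] 0.4427695908486515
[[ 0.146  0.989 -0.02 ]
 [ 0.989 -0.145  0.024]
 [ 0.02  -0.023 -1.   ]]
shift(tool) [  1.6   0.9 -10.8] rotvec(tool) [-0.023 -0.02  -0.006] world d [ 1.3  1.1 10.8]
0.8, 0.5, -5.4, -0.012, -0.01, -0.003, 0
0.7, 0.5, -5.4, -0.012, -0.01, -0.003, 0
[311.39289403  84.86043314] [162.99582823 186.25385675] [254.08527433 240.23471309]
```

View pics/scene7.png

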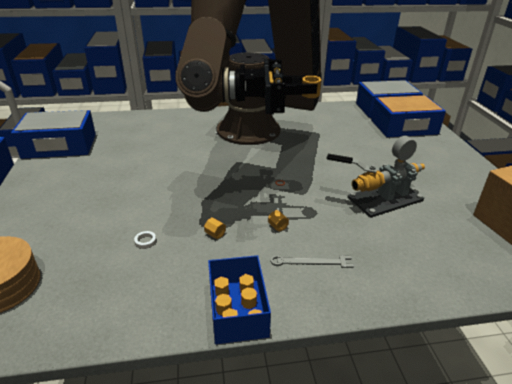

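View pics/top7.png

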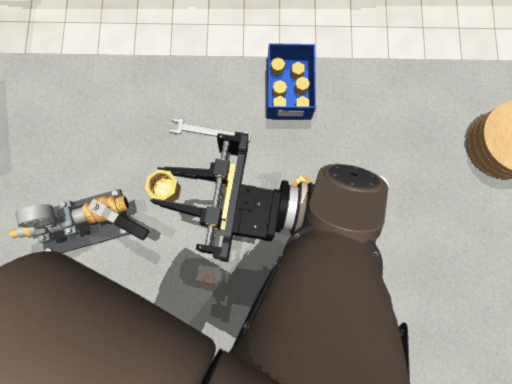

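View pics/wrist7.png

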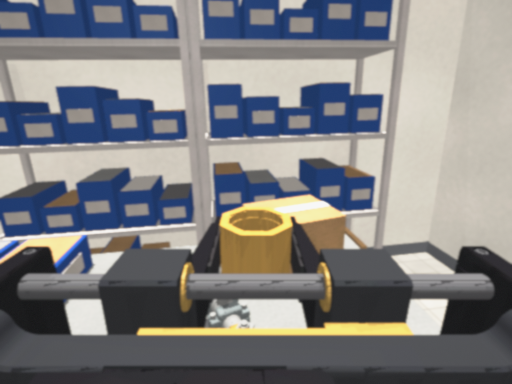

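The bore faces up: the top view shows an open ring at (162,186), the wrist view the open rim at (256,222). Next I'll let it settle, re-measure the handle, then hand in.

Emit:
jog_arm:
  deltas: [0,0,0,-0.02,-0.02,0,0,0,0,0,0,0,0,0,0,0,0,0,0,0,0,0,0,0,0,0,0,0]

```text
t: 13.88
eef_pos: [504.6, -100.8, 365.4]
tcp_rot: [3.141, 0.007, 1.426]
ft_force: [0.2, -0.6, -2.2]
opening: 0.442
```

```bash
python3 - <<'E'
from h import *
s=env.state();print(s['qvel'].round(3),s['ft_force'],s['opening'],np.degrees(np.arccos(-Rt()[2,2])),s['eef_pos'])
c=grab('top','top8.png'); cv2.imwrite('pics/t8.png',cv2.resize(c['image'][150:260,0:190,::-1],None,fx=4,fy=4,interpolation=cv2.INTER_CUBIC))
E
```

```text
[-0.001 -0.004 -0.003 -0.002 -0.001  0.   ] [ 0.19964371 -0.59691243 -2.18382487] 0.4422455107979091 0.4028476715339613 [ 504.61600628 -100.81093416  365.39397879]
```

View pics/t8.png

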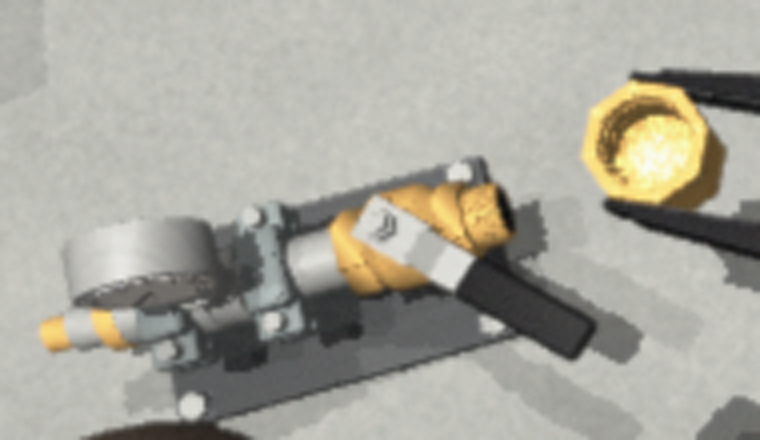

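```bash
python3 - <<'E'
from h import *
print(env.job_done()); print(env.state()['opening'],env.state()['t'])
E
```

```text
the job is handed in; nothing more can be done
None
the job is handed in; nothing more can be done
```

The valve lever is at half open and let go, and the cap is held bore up in the gripper. I handed the job in at about 14 s, with no verdict reported.

- **Lever:** I straddled the sleeve with the fingers loosely open and pushed it round. After I let go, the wrist camera put it about 45° from the pipe. It looked unchanged in the last top view, with nothing touching the stand.
- **Cap:** I took the loose cap nearest the base (516 mm away). Wrist and scene views showed the bore on the end pointing about 35° in the world frame. I gripped it across the upright flats, lifted it and turned it over.
- **Last checks:** The tool was within 0.5° of level, so the bore faces up, and the top and wrist views show the open bore. The cap is about 365 mm above the bench, the opening is steady at 42 mm (the cap's width) and the arm is still.
- **Disagreements:** The cameras differed by 4–7 mm on where the cap and lever lay, which did not affect the grasp or the push. The gripper closed on the cap about 5 mm higher than planned, with no slip seen. The wrist force showed the cap's weight at 2 to 4 N, within the sensor's noise.
- **Bystanders:** I never went near the washer, wrench or tape, but did not re-measure their positions at the end.

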